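# Make up two valve kits in the yellow and the blue tray

## Task

Make up two kits from the fittings standing on the bench: the brass coupling, the black coil and the white cartridge go into the yellow tray, the steel sleeve and the red knob into the blue tray. Stand each part upright on the tray's floor, one part to a compartment (any compartment of its tray), and let go of it. The copper tee and the green cap belong to neither kit: leave them where they stand.

Things in the scene. Friction and masses are not known exactly. Their poses are not given: they have to be found in the camera images.
- brass_coupling: Brass hex coupling, 56 mm tall: round foot 28 in diameter up to z = 22, above it a hexagon 34 across flats (39 across corners) up to z = 56. A pair of flats faces along its own x, the others 60 degrees on; about 0.2 kg. Stands on end on the bench; origin at the centre of its underside, z up.
- steel_sleeve: Bright steel sleeve, 60 mm tall: flange 38 in diameter and 6 thick at the foot, above it a plain cylinder 30 in diameter, dark at the top; about 0.16 kg. Stands on end on the bench; origin at the centre of its underside, z up.
- red_knob: Red plastic hand knob with a small white disc on top, 52 mm tall: steel stem 24 in diameter up to z = 18, above it the red cylinder 36 in diameter with fine ribs. Stands on end on the bench; origin at the centre of its underside, z up.
- black_coil: Black square solenoid coil, 34 by 34 mm and 46 tall, sides along its own x and y, with a steel stud 18 in diameter and 6 high on top and a small grey connector beside it. Stands on end on the bench; origin at the centre of its underside, z up.
- white_cartridge: White plastic valve cartridge, cylinder 32 in diameter and 44 tall with a green band near the foot and a steel spindle 10 in diameter standing 14 higher on top (58 in all). Stands on end on the bench; origin at the centre of its underside, z up.
- yellow_tray: Yellow kit tray fixed to the bench, 84 (x) by 202 (y) outside, walls 4 thick and 20 high, floor 3 thick. Two dividers, as high as the walls, make three equal compartments in a row along its y, each 76 (x) by 62 (y) inside; their centres lie at y = -66, 0 and +66 mm in the tray's frame. Origin at the centre of the underside, z up; the tray may be turned a little and the two trays may have changed sides. Empty at the start.
- blue_tray: Blue kit tray fixed to the bench, 84 (x) by 202 (y) outside, walls 4 thick and 20 high, floor 3 thick. Two dividers, as high as the walls, make three equal compartments in a row along its y, each 76 (x) by 62 (y) inside; their centres lie at y = -66, 0 and +66 mm in the tray's frame. Origin at the centre of the underside, z up; the tray may be turned a little and the two trays may have changed sides. Empty at the start.
- copper_tee: Copper pipe tee, in no kit: upright tube 26 in diameter and 54 tall, with a side branch 24 in diameter reaching 26 mm from the axis along its own x at mid-height. Must not be moved. Stands on end on the bench; origin at the centre of its underside, z up.
- green_cap: Green plastic end cap, in no kit: disc 40 in diameter, 26 tall. Must not be moved. Stands on end on the bench; origin at the centre of its underside, z up.

How it is judged:
By the outcome, as a careful person would: the job done as asked, in the order asked, and still so for the second after the job is handed in, with the robot touching nothing.
It also fails if it takes over 118 s, if anything falls off the work surface, if the arm or the gripper's body presses on something with over 40 N, if the wrist force passes 120 N, or if a joint passes its speed limit or range.

## Robot

A 6-joint arm with a two-finger parallel gripper is mounted at the origin on the work surface. World frame = base frame: x ahead of the robot, y to its left, z up, the work surface at z = 0. Lengths are in m, angles in degrees, forces in N, time in s.
With the tool pointing down it reaches from about 0.25 to 0.725 m from the base axis. Payload 9.7 kg.
Tool frame: the origin (TCP) lies between the finger pads; the fingertips stand 19 mm ahead of it and the grasp point (between the pads) is the TCP; z points along the fingers, y is the line along which they close (so a half turn about z gives the same grasp; the last joint's range is limited). The gripper opens to 85 mm and grips with 20 to 120 N. Pads are 22 mm wide; open, the fingers measure 114 mm over their backs; the gripper's body (76 mm by 85 mm) begins 54 mm behind the grasp point. The pads swing forward as they close: fully open they stand 13 mm farther back than shut.
Start: joints at [76.146, 4.979, 10.078, 95.1, 0, 90], TCP at [0.132, 0.534, 0.25] pointing down, gripper open.
Joint ranges: [-179.16, 179.16], [-48.56, 103.87], [-65.8, 70.77], [-126.05, 130.52], [-82.76, 87.17], [-180, 180]. Speed limits (degrees/s): [127.2, 127.2, 147.25, 180, 180, 180].

## Interface

Orientations are given as [roll, pitch, yaw] about the fixed x, y, z axes, in that order (R = Rz(yaw) Ry(pitch) Rx(roll)).
In Python, from workcell import telemetry, camera, calibration, workorder gives the robot as it stands.
- The arm moves only by the tool play_rows, never from a script. Its argument "increments" is a list of rows, each a list of 3 entries, a list of its own where there are three numbers: the shift along the tool's x, y, z in mm, then the turn, a rotation vector about the tool's x, y, z in degrees, then the closure, from 0 (fully open) to 1 (shut). In form: [[[x, y, z], [ax, ay, az], jaw], ...]. A call has 1 to 20 rows; each row is the pose to reach, as a shift and turn from the pose commanded when the call began, along the tool's axes at that moment; what a row does not reach only later rows make up. A row lasts 1/10 s, in which the tool goes at most 50 mm and 8.59 degrees, less where a joint would pass 70% of its speed; a pose out of reach is approached as far as the arm can. A call with a gripper value outside its range is refused whole. The fingers move at their own pace and stop on an object; "grip_force" is the grip in N (left out, the last holds). Time passes only in rows, so rows that repeat a pose let the fingers close. It gives the time, the measured TCP pose, the force, the opening and the grip force at its end, in the units of the state.
- telemetry.get_obs(): the state, without advancing time (a new reading comes with each control period).
- camera(name): name is "scene" or "top"; returns (picture, depth): 480x640x3 uint8, red, green, blue; 480x640 float32, m along the optical axis (not along the pixel's ray), 0 where there is no reading.
- calibration(name): a dict with "vertical_fov" (degrees; the focal length in pixels is half the picture's height over the tangent of half this angle, whatever the lens; pixels are square), "cx", "cy" (the principal point, pixels), "k1" (the pictures are not rectified: a ray, as slopes to the right and down, at radius r is drawn at 1 + k1 r^2 times it, then the intrinsics apply), "rvec" (rotation vector, rad) and "tvec" (3), from world to camera coordinates, as OpenCV has them. Camera axes: x right, y down, z forward; pixel columns grow to the right and rows downward; lengths in m; the calibration is good to about 2 mm. A picture is of the moment at which its call begins. calibration takes no time and is no camera call.
- workorder.job_done(): hands the job in; it is judged then, once.
The state is a dict: "time": time; "q": joint angles; "qd": joint speeds; "joint_efforts": joint torques, N m; "ee_pos": TCP position; "tcp_rot": TCP orientation; "wrist_force": force on the tool from outside, world axes, zero at the start; "torque": the same for the moment, N m; "opening": finger opening in m; "grasp_force": force on a finger pad.
Only numpy, scipy, OpenCV 4.12 (cv2) and the standard library are available. Lean on these libraries where they do the work, as an engineer would, in place of code of your own. Each camera call takes 0.05 s, during which the arm holds its last target. There are 200 camera calls.

## Working session

There is one attempt and no reset: what is moved stays moved. The work goes in short steps, Python scripts to look and compute and a tool call to move; the robot and the scene stay as the last step left them, time stands still between calls to the robot, and variables do not carry over. Pictures are saved under pics/ and viewed, at most 14 in all, crops included, and the job is handed in when it is done.

Besides the shell and the picture viewer there is one more tool, called after "Emit:" by a JSON object that holds its "api" and its "payload", one argument or row to a line. play_rows: Moves the arm, as the interface text tells. Its arguments: {"type":"object","properties":{"increments":{"type":"array"},"grip_force":{"type":"number"}},"required":["increments"]}

```bash
ls; mkdir -p pics; cat > h.py <<'E'
import numpy as np, cv2
from workcell import telemetry, camera, calibration, workorder
def K(n):
    c=calibration(n); f=240/np.tan(np.radians(c['vertical_fov']/2))
    return c,f
def slopes(n,uv):
    c,f=K(n); uv=np.atleast_2d(np.array(uv,float)); d=(uv-[c['cx'],c['cy']])/f; s=d.copy()
    for _ in range(20): s=d/(1+c['k1']*(s**2).sum(1,keepdims=True))
    return s,c
def world(n,uv,z):
    "intersect pixel rays with plane z"
    s,c=slopes(n,uv); R=cv2.Rodrigues(np.array(c['rvec'],float))[0]; t=np.array(c['tvec'],float).ravel()
    o=-R.T@t; d=np.c_[s,np.ones(len(s))]@R
    return o+d*((np.broadcast_to(z,len(s))-o[2])/d[:,2])[:,None]
def cloud(n,dep):
    v,u=np.mgrid[:480,:640]; s,c=slopes(n,np.c_[u.ravel(),v.ravel()])
    R=cv2.Rodrigues(np.array(c['rvec'],float))[0]; t=np.array(c['tvec'],float).ravel()
    p=np.c_[s,np.ones(len(s))]*dep.reshape(-1,1)
    return ((p-t)@R).reshape(480,640,3)
E
python3 - <<'E'
from h import *
for n in ('top','scene'):
    im,d=camera(n); cv2.imwrite(f'pics/{n}0.png',im[...,::-1]); np.save(f'{n}0.npy',d); print(calibration(n))
print(telemetry.get_obs())
E
```

```text
pics
{'vertical_fov': 45.932518034548785, 'cx': 318.377538194267, 'cy': 232.9018288156917, 'k1': -0.12565665980343704, 'rvec': array([ 2.07611097, -2.14282565,  0.17002689]), 'tvec': array([0.02130648, 0.50517044, 0.93643711])}
{'vertical_fov': 43.556260714417355, 'cx': 318.3001070185692, 'cy': 246.3601856430023, 'k1': -0.012745848428474154, 'rvec': array([ 1.79316175,  1.70948206, -0.71366134]), 'tvec': array([-0.0387356 , -0.33495436,  1.5725593 ])}
{'time': 0.1, 'q': array([ 7.61475188e+01,  5.01020888e+00,  1.00371795e+01,  9.51006975e+01,
       -1.56825950e-03,  9.00006122e+01]), 'qd': array([ 0.02962604, -0.07934961,  0.09960175,  0.02536304,  0.00611906,
       -0.01461109]), 'joint_efforts': array([-8.72327405e-05, -5.21563947e+01,  4.65652514e+01,  1.61997689e-02,
       -1.31413426e-04, -2.39860025e-07]), 'ee_pos': array([0.13164224, 0.53380943, 0.24961602]), 'tcp_rot': array([-1.79926273e+02,  1.56904598e-03,  1.66146909e+02]), 'wrist_force': array([-0.08389887,  0.55115618, -0.10317646]), 'torque': array([ 0.03535173, -0.03273508, -0.02374721]), 'grasp_force': 0.0, 'opening': 0.08483210769241112}
```

View pics/top0.png

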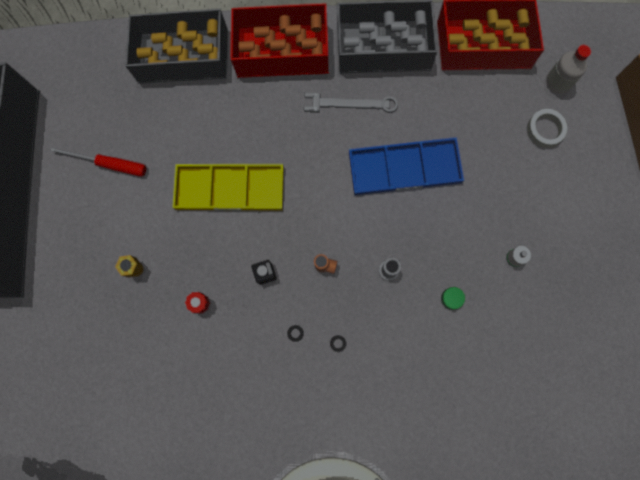

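View pics/scene0.png

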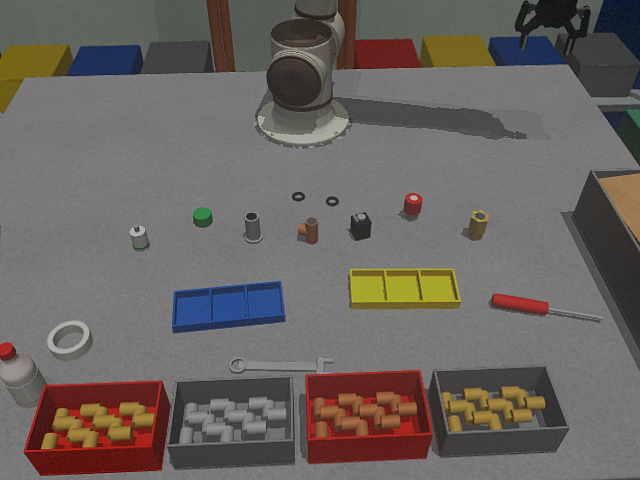

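The top view shows, as pixel positions: brass (127,265), red knob (196,302), coil (263,272), tee (324,263), sleeve (390,268), green cap (453,298), cartridge (521,256), yellow tray (229,187) and blue tray (406,166). In the top view +x is up and +y is left.

```bash
python3 - <<'E'
from h import *
im=cv2.imread('pics/top0.png'); 
C={'brass':(127,265),'knob':(196,302),'coil':(263,272),'tee':(324,263),'sleeve':(390,268),'cap':(453,298),'cart':(521,256)}
tiles=[cv2.resize(im[v-20:v+20,u-20:u+20],(260,260),interpolation=cv2.INTER_CUBIC) for u,v in C.values()]
tiles.append(0*tiles[0])
cv2.imwrite('pics/tiles.png',cv2.resize(np.vstack([np.hstack(tiles[:4]),np.hstack(tiles[4:])]),(800,400)))
for n in('top','scene'):
    P=cloud(n,np.load(f'{n}0.npy')); 
    if n=='top': P0=P
    ctr={k:P0[v,u] for k,(u,v) in C.items()}
    b=P[230:330,60:560].reshape(-1,3); print(n,'bench z',np.median(b[:,2]))
    for k,c in ctr.items():
        m=(np.hypot(P[...,0]-c[0],P[...,1]-c[1])<.035)
        q=P[m]; zt=np.percentile(q[q[:,2]>.012][:,2],98)
        print(k,'ztop',round(zt*1e3,1),end=' ')
        for lo,hi in ((.012,.1),(.02,.1),(zt-.006,zt+.006)):
            s=q[(q[:,2]>lo)&(q[:,2]<hi)]
            print(len(s),np.round(s.mean(0)*1e3,1),np.round(((s.min(0)+s.max(0))/2*1e3)[:2],1),np.round(np.ptp(s,axis=0)*1e3)[:2],end=' | ')
        print()
im,P=cv2.imread('pics/top0.png'),P0
hsv=cv2.cvtColor(im,cv2.COLOR_BGR2HSV)
for n,lo,hi,w in(('yellow',(20,150,60),(35,255,255),(150,300)),('blue',(105,150,50),(130,255,255),(330,480))):
    m=cv2.inRange(hsv,lo,hi); m[:130]=0; m[225:]=0; m[:,:w[0]]=0; m[:,w[1]:]=0
    q=P[m>0]; print(n,len(q),np.percentile(q[:,2],[5,50,95]))
    for a,b in((.012,.03),(-.005,.03)):
        s=q[(q[:,2]>a)&(q[:,2]<b)]
        print(cv2.minAreaRect((s[:,:2]*1e3).astype(np.float32)))
    # color-only using wall-top plane
    v,u=np.nonzero(m); s=world('top',np.c_[u,v],.02); print(' z=.02 plane',cv2.minAreaRect((s[:,:2]*1e3).astype(np.float32)))
E
```

```text
top bench z -0.0012987321304304426
brass ztop 58.2 471 [457.4 341.9  49. ] [458.6 345.2] [36. 39.] | 466 [457.5 342.   49.3] [458.6 345.2] [36. 39.] | 304 [458.4 344.8  54.8] [458.8 346. ] [36. 37.] | 
knob ztop 54.2 438 [390.8 217.6  46.8] [391.4 220.2] [36. 38.] | 432 [390.8 217.8  47.2] [391.4 220.2] [36. 38.] | 308 [391.5 220.   50.7] [391.6 219.5] [35. 35.] | 
coil ztop 53.0 439 [442.1 102.9  43.5] [443.6 104.4] [40. 41.] | 424 [442.4 103.2  44.5] [443.6 104.6] [40. 40.] | 138 [444.9 101.8  50. ] [444.7 105.2] [33. 33.] | 
tee ztop 55.7 326 [452.6  -4.2  44.3] [453.4  -5.7] [30. 40.] | 320 [452.7  -4.2  44.8] [453.4  -5.7] [30. 40.] | 171 [455.8   2.2  53. ] [455.9   2.1] [24. 24.] | 
sleeve ztop 62.5 294 [ 440.6 -116.9   54.3] [ 442.9 -118.1] [30. 29.] | 287 [ 440.9 -116.9   55.3] [ 442.9 -118.1] [30. 29.] | 223 [ 442.5 -118.3   59.3] [ 442.1 -118.4] [28. 28.] | 
cap ztop 27.8 413 [ 386.6 -225.9   23.9] [ 386.5 -226.6] [39. 38.] | 392 [ 386.9 -226.6   24.3] [ 386.5 -226.9] [39. 38.] | 368 [ 387.1 -226.6   24.6] [ 386.5 -226.9] [39. 38.] | 
cart ztop 56.5 350 [ 454.8 -344.3   39
[... 1406 characters left out ...]
5  0.00248593  0.0196188 ]
((605.4248046875, 171.21343994140625), (203.0955810546875, 86.13518524169922), 87.84394073486328)
((605.4230346679688, 171.1666259765625), (203.1892547607422, 86.13518524169922), 87.84394073486328)
 z=.02 plane ((603.4080200195312, 169.80517578125), (202.28765869140625, 86.15866088867188), 87.43653106689453)
blue 4760 [-0.00097651  0.00255434  0.01986909]
((632.9691772460938, -157.64825439453125), (85.45980072021484, 200.32861328125), 4.556037902832031)
((632.9691772460938, -157.64825439453125), (85.45980072021484, 200.32861328125), 4.556037902832031)
 z=.02 plane ((631.4524536132812, -157.45355224609375), (85.52107238769531, 199.98255920410156), 4.572024822235107)
```

View pics/tiles.png

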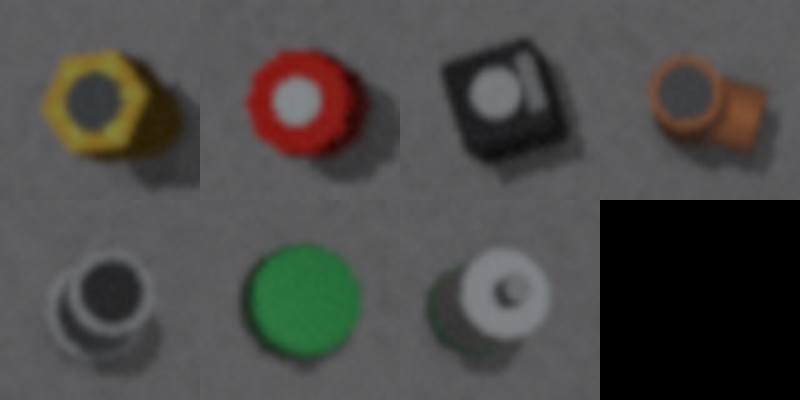

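```bash
python3 - <<'E'
from h import *
im=cv2.imread('pics/top0.png').astype(int)
for n in('top','scene'):
    P=cloud(n,np.load(f'{n}0.npy'))
    for k,c,zr,per in(('brass',(459,346),(.046,.062),60),('coil',(445,104.5),(.040,.050),90)):
        q=P[(np.hypot(P[...,0]*1e3-c[0],P[...,1]*1e3-c[1])<27)&(P[...,2]>zr[0])&(P[...,2]<zr[1])][:,:2]*1e3
        A=np.arange(-per/2,per/2,1.); cost=[]
        for a in A:
            w=0
            for b in range(0,180,per):
                t=np.radians(a+b); s=q@[np.cos(t),np.sin(t)]; w+=np.ptp(np.percentile(s,[.5,99.5]))
            cost.append(w*per/180)
        cost=np.convolve(np.r_[cost[-2:],cost,cost[:2]],np.ones(5)/5,'valid')
        i=np.argmin(cost); t=np.radians(A[i]); U=np.array([[np.cos(t),np.sin(t)],[-np.sin(t),np.cos(t)]])
        s=q@U.T; print(n,k,len(q),A[i],cost[i].round(1),max(cost).round(1),'ctr',(U.T@((np.percentile(s,.5,axis=0)+np.percentile(s,99.5,axis=0))/2)).round(1), cv2.minAreaRect(q.astype(np.float32)))
P=cloud('scene',np.load('scene0.npy'));hsv=cv2.cvtColor(cv2.imread('pics/scene0.png'),cv2.COLOR_BGR2HSV)
for n,lo,hi,w in(('yellow',(20,150,60),(35,255,255),(340,470)),('blue',(105,150,50),(130,255,255),(160,300))):
    m=cv2.inRange(hsv,lo,hi); m[:255]=0; m[340:]=0; m[:,:w[0]]=0; m[:,w[1]:]=0
    s=P[m>0]; s=s[(s[:,2]>.012)&(s[:,2]<.03)]; print(n,cv2.minAreaRect((s[:,:2]*1e3).astype(np.float32)))
E
```

```text
top brass 364 6.0 35.4 37.4 ctr [458.5 345.6] ((458.45989990234375, 345.5127868652344), (35.09824752807617, 38.14369201660156), 9.059375762939453)
top coil 309 16.0 33.6 42.2 ctr [443.6 104.6] ((443.66949462890625, 104.49302673339844), (33.87691879272461, 34.13473892211914), 15.35054874420166)
scene brass 215 7.0 36.1 38.5 ctr [460.8 345.2] ((460.8255920410156, 345.5624084472656), (33.64763259887695, 43.16507339477539), 67.23725128173828)
scene coil 163 17.0 34.8 42.7 ctr [445.7 105.1] ((445.46685791015625, 105.06318664550781), (36.70478057861328, 33.783077239990234), 17.269489288330078)
yellow ((606.9326171875, 171.26809692382812), (201.3292236328125, 89.8282699584961), 87.55184173583984)
blue ((634.6395263671875, -158.03573608398438), (88.62097930908203, 201.24728393554688), 4.603018760681152)
```

Emit:
{"api": "play_rows", "payload": {
  "increments": [
    [[0,0,0],[0,0,0],0],
    [[0,0,0],[0,0,8],0],
    [[0,0,0],[0,0,16],0],
    [[0,0,0],[0,0,24],0],
    [[0,0,0],[0,0,32],0],
    [[0,0,0],[0,0,40],0],
    [[0,0,0],[0,0,48],0],
    [[0,0,0],[0,0,56],0],
    [[0,0,0],[0,0,64],0],
    [[0,0,0],[0,0,72],0],
    [[0,0,0],[0,0,76.2],0],
    [[0,0,0],[0,0,76.2],0]
  ],
  "grip_force": 40
}}

```text
time: 1.3
ee_pos: [0.1317, 0.5339, 0.2501]
tcp_rot: [-180.0, 0.0, 89.9]
wrist_force: [-0.5, -0.8, -0.0]
opening: 0.0855
grasp_force: 0.0
```

Emit:
{"api": "play_rows", "payload": {
  "increments": [
    [[-20,34,0],[0,0,0],0],
    [[-45,78,0],[0,0,0],0],
    [[-70,122,0],[0,0,0],0],
    [[-95,165,20],[0,0,0],0],
    [[-120,208,40],[0,0,-2],0],
    [[-145,252,60],[0,0,-4],0],
    [[-170,295,80],[0,0,-6.6],0],
    [[-188.4,327.8,110],[0,0,-6.6],0],
    [[-188.4,327.8,130],[0,0,-6.6],0],
    [[-188.4,327.8,150],[0,0,-6.6],0],
    [[-188.4,327.8,170],[0,0,-6.6],0],
    [[-188.4,327.8,190],[0,0,-6.6],0],
    [[-188.4,327.8,200],[0,0,-6.6],0],
    [[-188.4,327.8,210],[0,0,-6.6],0],
    [[-188.4,327.8,210],[0,0,-6.6],0],
    [[-188.4,327.8,210],[0,0,-6.6],0]
  ]
}}

```text
time: 2.9
ee_pos: [0.4595, 0.3455, 0.0409]
tcp_rot: [180.0, -0.0, 96.6]
wrist_force: [0.2, -0.3, 0.8]
opening: 0.0853
grasp_force: 0.0
```

```bash
python3 - <<'E'
from h import *
im,_=camera('scene'); cv2.imwrite('pics/s1.png',cv2.resize(im[130:270,400:560,::-1],None,fx=4,fy=4))
o=telemetry.get_obs(); print(o['ee_pos'],o['tcp_rot'],o['q'],o['wrist_force'])
E
```

```text
[0.45968437 0.34563038 0.0412399 ] [ 1.79936446e+02 -3.51231301e-02  9.65719671e+01] [ 3.69398489e+01  9.48955084e+00 -8.15039270e+00  7.22874653e+01
 -1.82586123e-03  1.20367900e+02] [ 0.33439893  0.68981534 -0.2878805 ]
```

View pics/s1.png

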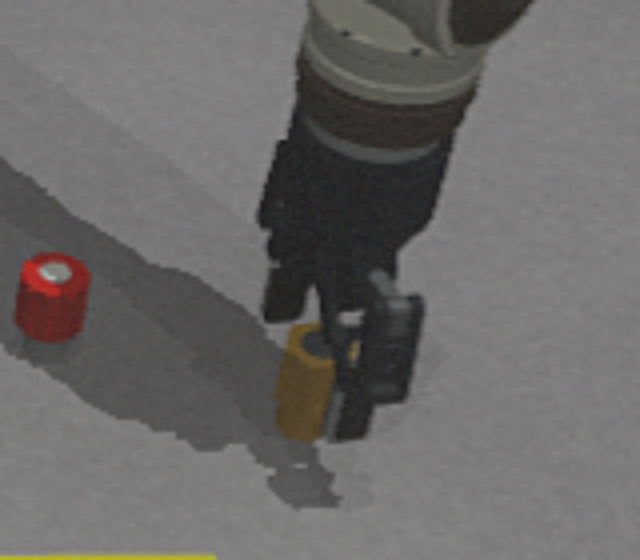

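The crop shows the open gripper straddling the brass coupling at about (308,385), and the knob undisturbed. I'm closing and lifting.

Emit:
{"api": "play_rows", "payload": {
  "increments": [
    [[0,0,0],[0,0,0],0.2],
    [[0,0,0],[0,0,0],0.35],
    [[0,0,0],[0,0,0],0.5],
    [[0,0,0],[0,0,0],0.8],
    [[0,0,0],[0,0,0],1],
    [[0,0,0],[0,0,0],1],
    [[0,0,0],[0,0,0],1],
    [[0,0,0],[0,0,0],1],
    [[0,0,0],[0,0,0],1],
    [[0,0,0],[0,0,0],1],
    [[0,0,-10],[0,0,0],1],
    [[0,0,-25],[0,0,0],1],
    [[0,0,-45],[0,0,0],1],
    [[0,0,-65],[0,0,0],1],
    [[0,0,-80],[0,0,0],1],
    [[0,0,-80],[0,0,0],1],
    [[0,0,-80],[0,0,0],1]
  ],
  "grip_force": 40
}}

```text
time: 4.65
ee_pos: [0.4594, 0.3453, 0.1202]
tcp_rot: [180.0, -0.0, 96.5]
wrist_force: [-0.7, -0.1, -2.4]
opening: 0.0334
grasp_force: 40.2
```

```bash
cat >> h.py <<'E'
def go(cur,yaw,tgt):
    a=np.radians(yaw); d=np.subtract(tgt,cur)
    return [round(float(x),1) for x in (np.cos(a)*d[0]+np.sin(a)*d[1], np.sin(a)*d[0]-np.cos(a)*d[1])]
E
python3 -c "
from h import go
print('b-place',go((459.4,345.3),96.5,(608.3,237)))
print('->coil',go((608.3,237),87.6,(444.5,104.8)))
print('coil-place',go((444.5,104.8),106.5,(605.5,171)))
print('->cart',go((605.5,171),87.6,(457,-347.3)))
print('cart-place',go((457,-347.3),90,(602.7,105)))
print('->sleeve',go((602.7,105),87.6,(443.6,-117.8)))
print('sl place',go((443.6,-117.8),90,(628,-92)))
print('->knob',go((628,-92),94.6,(392.6,220.3)))
print('knob place',go((392.6,220.3),90,(633.3,-157.8)))
"
```

```text
b-place [-124.5, 135.7]
->coil [-138.9, -158.1]
coil-place [17.7, 173.2]
->cart [-524.1, -126.7]
cart-place [452.3, 145.7]
->sleeve [-229.3, -149.6]
sl place [25.8, 184.4]
->knob [330.2, -209.6]
knob place [-378.1, 240.7]
```

Emit:
{"api": "play_rows", "payload": {
  "increments": [
    [[-15,16,0],[0,0,2],1],
    [[-35,38,0],[0,0,4],1],
    [[-60,65,0],[0,0,6],1],
    [[-85,92,0],[0,0,9],1],
    [[-108,118,0],[0,0,9],1],
    [[-124.5,135.7,0],[0,0,9],1],
    [[-124.5,135.7,0],[0,0,9],1],
    [[-124.5,135.7,15],[0,0,9],1],
    [[-124.5,135.7,35],[0,0,9],1],
    [[-124.5,135.7,55],[0,0,9],1],
    [[-124.5,135.7,68],[0,0,9],1],
    [[-124.5,135.7,73],[0,0,9],1],
    [[-124.5,135.7,75],[0,0,9],1],
    [[-124.5,135.7,76],[0,0,9],1],
    [[-124.5,135.7,76.5],[0,0,9],1],
    [[-124.5,135.7,76.5],[0,0,9],1],
    [[-124.5,135.7,76.5],[0,0,9],1]
  ]
}}

```text
time: 6.35
ee_pos: [0.6086, 0.2372, 0.0443]
tcp_rot: [180.0, -0.0, 87.5]
wrist_force: [-0.1, -0.0, -2.2]
opening: 0.0332
grasp_force: 40.6
```

```bash
python3 - <<'E'
from h import *
im,_=camera('scene'); cv2.imwrite('pics/s2.png',cv2.resize(im[180:330,330:490,::-1],None,fx=4,fy=4))
E
```

```text
(no output)
```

View pics/s2.png

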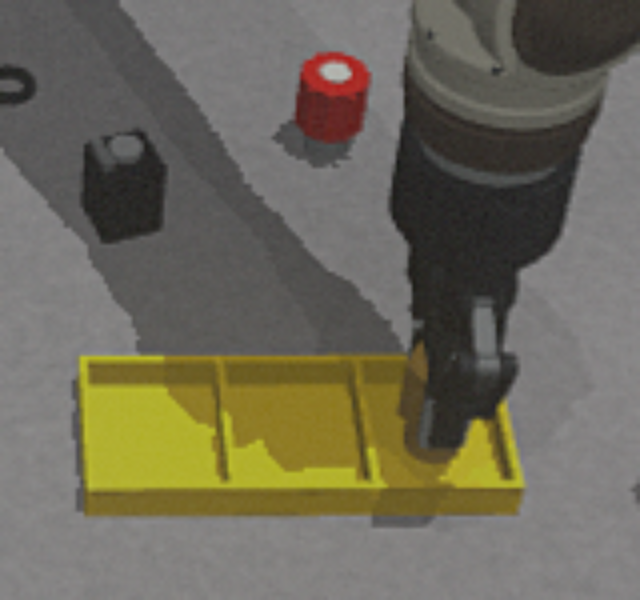

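The coupling is in the right-hand compartment of the yellow tray, near (430,440), and not touching the walls. I'm lowering it to contact, releasing and rising.

Emit:
{"api": "play_rows", "payload": {
  "increments": [
    [[0,0,0.5],[0,0,0],1],
    [[0,0,1],[0,0,0],1],
    [[0,0,1.5],[0,0,0],1],
    [[0,0,1.5],[0,0,0],1],
    [[0,0,1.5],[0,0,0],0.5],
    [[0,0,1.5],[0,0,0],0.4],
    [[0,0,1.5],[0,0,0],0.4],
    [[0,0,1.5],[0,0,0],0.4],
    [[0,0,1.5],[0,0,0],0.4],
    [[0,0,-10],[0,0,0],0.4],
    [[0,0,-30],[0,0,0],0.4],
    [[0,0,-60],[0,0,0],0.4],
    [[0,0,-80],[0,0,0],0.2],
    [[0,0,-80],[0,0,0],0.2],
    [[0,0,-80],[0,0,0],0]
  ]
}}

```text
time: 7.9
ee_pos: [0.6086, 0.2372, 0.1245]
tcp_rot: [179.9, -0.0, 87.5]
wrist_force: [0.1, -0.1, 0.2]
opening: 0.0808
grasp_force: 0.0
```

Emit:
{"api": "play_rows", "payload": {
  "increments": [
    [[-15,-17,0],[0,0,-2],0],
    [[-40,-45,0],[0,0,-6],0],
    [[-65,-74,0],[0,0,-11],0],
    [[-90,-102,0],[0,0,-15],0],
    [[-115,-131,0],[0,0,-19],0],
    [[-139,-158,0],[0,0,-19],0],
    [[-139,-158,0],[0,0,-19],0],
    [[-139,-158,15],[0,0,-19],0],
    [[-139,-158,35],[0,0,-19],0],
    [[-139,-158,55],[0,0,-19],0],
    [[-139,-158,72],[0,0,-19],0],
    [[-139,-158,80],[0,0,-19],0],
    [[-139,-158,84],[0,0,-19],0],
    [[-139,-158,84],[0,0,-19],0],
    [[-139,-158,84],[0,0,-19],0]
  ]
}}

```text
time: 9.4
ee_pos: [0.445, 0.1051, 0.0402]
tcp_rot: [180.0, 0.0, 106.5]
wrist_force: [-0.2, -0.1, 0.0]
opening: 0.0855
grasp_force: 0.0
```

Emit:
{"api": "play_rows", "payload": {
  "increments": [
    [[0,0,0],[0,0,0],0.2],
    [[0,0,0],[0,0,0],0.35],
    [[0,0,0],[0,0,0],0.5],
    [[0,0,0],[0,0,0],0.8],
    [[0,0,0],[0,0,0],1],
    [[0,0,0],[0,0,0],1],
    [[0,0,0],[0,0,0],1],
    [[0,0,0],[0,0,0],1],
    [[0,0,0],[0,0,0],1],
    [[0,0,0],[0,0,0],1],
    [[0,0,-10],[0,0,0],1],
    [[0,0,-25],[0,0,0],1],
    [[0,0,-45],[0,0,0],1],
    [[0,0,-65],[0,0,0],1],
    [[0,0,-80],[0,0,0],1],
    [[0,0,-80],[0,0,0],1],
    [[0,0,-80],[0,0,0],1]
  ]
}}

```text
time: 11.1
ee_pos: [0.4445, 0.105, 0.1194]
tcp_rot: [-180.0, -0.0, 106.5]
wrist_force: [-0.2, -0.3, -2.6]
opening: 0.0331
grasp_force: 40.3
```

```bash
python3 - <<'E'
from h import *
im,_=camera('scene'); cv2.imwrite('pics/s3.png',cv2.resize(im[150:320,330:490,::-1],None,fx=3.5,fy=3.5))
E
```

```text
(no output)
```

View pics/s3.png

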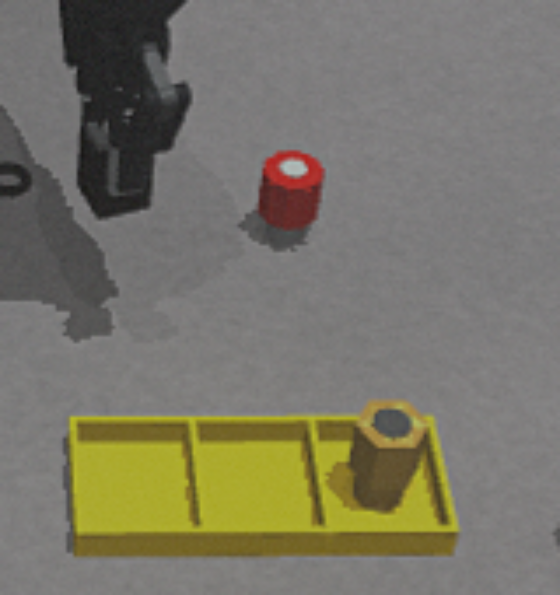

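The coupling stands upright in its compartment at (385,455), and the coil is held upright. Next is placing the coil in the middle compartment.

Emit:
{"api": "play_rows", "payload": {
  "increments": [
    [[2,18,0],[0,0,2],1],
    [[5,48,0],[0,0,6],1],
    [[9,85,0],[0,0,12],1],
    [[13,125,0],[0,0,17],1],
    [[16,155,0],[0,0,19],1],
    [[17.7,173,0],[0,0,19],1],
    [[17.7,173,0],[0,0,19],1],
    [[17.7,173,15],[0,0,19],1],
    [[17.7,173,35],[0,0,19],1],
    [[17.7,173,55],[0,0,19],1],
    [[17.7,173,68],[0,0,19],1],
    [[17.7,173,73],[0,0,19],1],
    [[17.7,173,75],[0,0,19],1],
    [[17.7,173,76],[0,0,19],1],
    [[17.7,173,77],[0,0,19],1],
    [[17.7,173,77.5],[0,0,19],1],
    [[17.7,173,78],[0,0,19],1],
    [[17.7,173,78],[0,0,19],1]
  ]
}}

```text
time: 12.95
ee_pos: [0.6058, 0.1713, 0.0433]
tcp_rot: [179.9, -0.0, 87.5]
wrist_force: [-2.5, 0.2, 6.3]
opening: 0.0334
grasp_force: 41.7
```

Emit:
{"api": "play_rows", "payload": {
  "increments": [
    [[0,0,0],[0,0,0],0.5],
    [[0,0,0],[0,0,0],0.4],
    [[0,0,0],[0,0,0],0.4],
    [[0,0,0],[0,0,0],0.4],
    [[0,0,0],[0,0,0],0.4],
    [[0,0,-10],[0,0,0],0.4],
    [[0,0,-30],[0,0,0],0.4],
    [[0,0,-60],[0,0,0],0.4],
    [[0,0,-78],[0,0,0],0.2],
    [[0,0,-78],[0,0,0],0.2],
    [[0,0,-78],[0,0,0],0]
  ]
}}

```text
time: 14.05
ee_pos: [0.6055, 0.1712, 0.1201]
tcp_rot: [180.0, -0.0, 87.5]
wrist_force: [-0.4, -0.7, -0.6]
opening: 0.0806
grasp_force: 0.0
```

Emit:
{"api": "play_rows", "payload": {
  "increments": [
    [[-20,-5,0],[0,0,0],0],
    [[-55,-13,0],[0,0,0],0],
    [[-100,-24,0],[0,0,0],0],
    [[-145,-35,0],[0,0,0],0],
    [[-190,-46,0],[0,0,0],0],
    [[-235,-57,0],[0,0,0],0],
    [[-280,-68,0],[0,0,0],0],
    [[-325,-79,0],[0,0,0],0],
    [[-370,-90,0],[0,0,0],0],
    [[-415,-100,0],[0,0,0],0],
    [[-460,-111,0],[0,0,-2.5],0],
    [[-500,-121,0],[0,0,-2.5],0],
    [[-524,-126.7,0],[0,0,-2.5],0],
    [[-524,-126.7,0],[0,0,-2.5],0],
    [[-524,-126.7,0],[0,0,-2.5],0]
  ]
}}

```text
time: 15.55
ee_pos: [0.4556, -0.3468, 0.1185]
tcp_rot: [-179.9, -0.1, 90.0]
wrist_force: [-0.0, -0.4, -0.4]
opening: 0.0853
grasp_force: 0.0
```

```bash
python3 - <<'E'
from h import *
o=telemetry.get_obs(); p=o['ee_pos']*1e3; print(p,o['tcp_rot'],go(p[:2],90,(457,-347.3)))
E
```

```text
[ 455.62999261 -346.79542299  118.47731512] [-1.79909673e+02 -8.65609798e-02  8.99708089e+01] [-0.5, 1.4]
```

Emit:
{"api": "play_rows", "payload": {
  "increments": [
    [[0,0,15],[0,0,0],0],
    [[0,0,35],[0,0,0],0],
    [[0,0,55],[0,0,0],0],
    [[0,0,70],[0,0,0],0],
    [[0,0,78],[0,0,0],0],
    [[0,0,81],[0,0,0],0],
    [[0,0,81],[0,0,0],0],
    [[0,0,81],[0,0,0],0]
  ]
}}

```text
time: 16.35
ee_pos: [0.4567, -0.3471, 0.0396]
tcp_rot: [179.9, 0.0, 90.1]
wrist_force: [-0.5, -0.6, -1.2]
opening: 0.0853
grasp_force: 0.0
```

```bash
python3 - <<'E'
from h import *
im,_=camera('scene'); cv2.imwrite('pics/s4.png',np.hstack([cv2.resize(im[160:280,90:190,::-1],None,fx=4,fy=4),cv2.resize(im[200:320,330:480,::-1],(390,480))]))
E
```

```text
(no output)
```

View pics/s4.png

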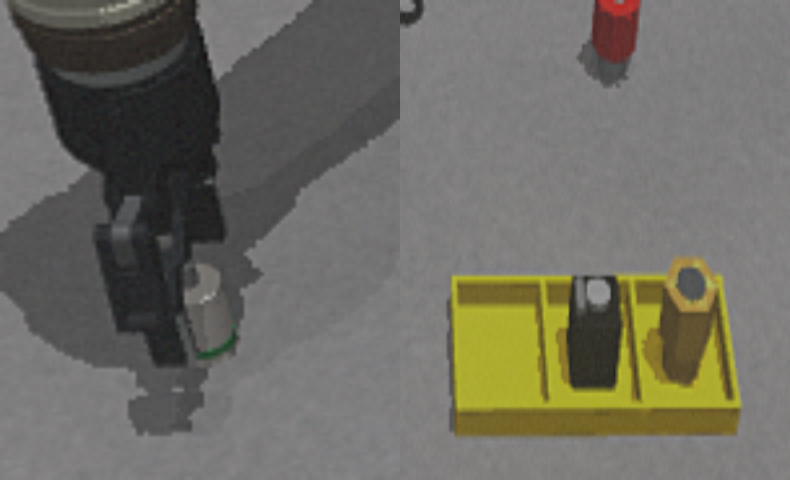

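```bash
python3 - <<'E'
from h import *
c,f=K('scene')
def pj(p):
    return cv2.projectPoints(np.array([p],float)/1e3,np.array(c['rvec'],float),np.array(c['tvec'],float),np.array([[f,0,c['cx']],[0,f,c['cy']],[0,0,1]]),np.array([c['k1'],0,0,0]))[0].ravel()
for p in((457,-347,30),(457,-347,44),(457+44+5,-347,30)): print(p,((pj(p)-[90,160])*4).round())
E
```

```text
(457, -347, 30) [195. 300.]
(457, -347, 44) [189. 280.]
(506, -347, 30) [179. 369.]
```

```bash
python3 - <<'E'
from h import *
a=cv2.imread('pics/scene0.png'); im,d=camera('scene'); b=im[...,::-1]
cv2.imwrite('pics/s5.png',cv2.resize(np.hstack([a[215:260,115:165],b[215:260,115:165]]),None,fx=8,fy=8,interpolation=cv2.INTER_CUBIC))
P=cloud('scene',d)*1e3; P0=cloud('scene',np.load('scene0.npy'))*1e3
for Q in(P0,P):
    for v in (234,238,241): print(v,[(u,*Q[v,u].round().astype(int)) for u in range(128,154,2)])
E
```

```text
234 [(128, np.int64(421), np.int64(-382), np.int64(0)), (130, np.int64(466), np.int64(-360), np.int64(42)), (132, np.int64(467), np.int64(-356), np.int64(42)), (134, np.int64(469), np.int64(-352), np.int64(44)), (136, np.int64(468), np.int64(-348), np.int64(43)), (138, np.int64(468), np.int64(-344), np.int64(43)), (140, np.int64(468), np.int64(-340), np.int64(43)), (142, np.int64(467), np.int64(-337), np.int64(42)), (144, np.int64(462), np.int64(-334), np.int64(37)), (146, np.int64(459), np.int64(-331), np.int64(34)), (148, np.int64(422), np.int64(-340), np.int64(-1)), (150, np.int64(419), np.int64(-337), np.int64(-4)), (152, np.int64(422), np.int64(-331), np.int64(-1))]
238 [(128, np.int64(432), np.int64(-380), np.int64(-1)), (130, np.int64(432), np.int64(-376), np.int64(-1)), (132, np.int64(471), np.int64(-357), np.int64(36)), (134, np.int64(469), np.int64(-354), np.int64(34)), (136, np.int64(471), np.int64(-349), np.int64(35)), (138, np.int64(476), np.int64(-344), np.int64(39)), (140, np.int64(471), np.int64(-341), np.int64(35)), (142, np.int64(468), np.int64(-338), np.int64(32)),
[... 2286 characters left out ...]
30), np.int64(-1))]
241 [(128, np.int64(533), np.int64(-343), np.int64(86)), (130, np.int64(531), np.int64(-340), np.int64(85)), (132, np.int64(532), np.int64(-336), np.int64(85)), (134, np.int64(506), np.int64(-342), np.int64(60)), (136, np.int64(506), np.int64(-338), np.int64(60)), (138, np.int64(473), np.int64(-346), np.int64(28)), (140, np.int64(470), np.int64(-343), np.int64(26)), (142, np.int64(472), np.int64(-339), np.int64(27)), (144, np.int64(469), np.int64(-336), np.int64(24)), (146, np.int64(463), np.int64(-334), np.int64(18)), (148, np.int64(454), np.int64(-333), np.int64(10)), (150, np.int64(443), np.int64(-333), np.int64(-1)), (152, np.int64(443), np.int64(-329), np.int64(-2))]
```

View pics/s5.png

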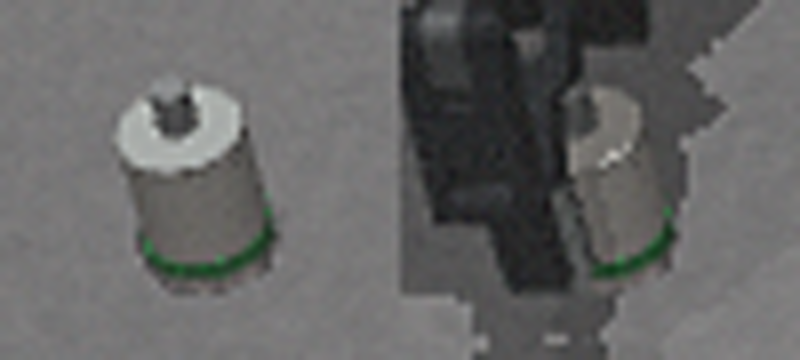

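The part has not moved, and the finger's edge lies where it should, so the grip is centred. I'm gripping and carrying.

Emit:
{"api": "play_rows", "payload": {
  "increments": [
    [[0,0,0],[0,0,0],0.2],
    [[0,0,0],[0,0,0],0.35],
    [[0,0,0],[0,0,0],0.5],
    [[0,0,0],[0,0,0],0.8],
    [[0,0,0],[0,0,0],1],
    [[0,0,0],[0,0,0],1],
    [[0,0,0],[0,0,0],1],
    [[0,0,0],[0,0,0],1],
    [[0,0,0],[0,0,0],1],
    [[0,0,0],[0,0,0],1],
    [[0,0,-10],[0,0,0],1],
    [[0,0,-25],[0,0,0],1],
    [[0,0,-45],[0,0,0],1],
    [[0,0,-65],[0,0,0],1],
    [[0,0,-80],[0,0,0],1],
    [[0,0,-80],[0,0,0],1],
    [[0,0,-80],[0,0,0],1]
  ]
}}

```text
time: 18.15
ee_pos: [0.4563, -0.3469, 0.1187]
tcp_rot: [180.0, 0.0, 90.0]
wrist_force: [0.6, 0.0, -1.3]
opening: 0.0304
grasp_force: 39.6
```

Emit:
{"api": "play_rows", "payload": {
  "increments": [
    [[15,5,0],[0,0,0],1],
    [[45,14,0],[0,0,0],1],
    [[85,27,0],[0,0,0],1],
    [[125,40,0],[0,0,0],1],
    [[165,53,0],[0,0,0],1],
    [[205,66,0],[0,0,0],1],
    [[245,79,0],[0,0,0],1],
    [[285,92,0],[0,0,0],1],
    [[325,105,0],[0,0,0],1],
    [[365,118,0],[0,0,2.4],1],
    [[405,131,0],[0,0,2.4],1],
    [[435,140,0],[0,0,2.4],1],
    [[452,146,0],[0,0,2.4],1],
    [[452,146,0],[0,0,2.4],1],
    [[452,146,0],[0,0,2.4],1]
  ]
}}

```text
time: 19.65
ee_pos: [0.6014, 0.1052, 0.118]
tcp_rot: [-179.9, 0.0, 87.7]
wrist_force: [0.8, -0.6, 0.1]
opening: 0.0302
grasp_force: 39.7
```

Emit:
{"api": "play_rows", "payload": {
  "increments": [
    [[0,0,15],[0,0,0],1],
    [[0,0,35],[0,0,0],1],
    [[0,0,55],[0,0,0],1],
    [[0,0,68],[0,0,0],1],
    [[0,0,73],[0,0,0],1],
    [[0,0,75],[0,0,0],1],
    [[0,0,76],[0,0,0],1],
    [[0,0,76.5],[0,0,0],1],
    [[0,0,77],[0,0,0],1],
    [[0,0,77],[0,0,0],1]
  ]
}}

```text
time: 20.65
ee_pos: [0.6022, 0.1053, 0.0422]
tcp_rot: [180.0, -0.0, 87.6]
wrist_force: [0.5, -0.2, -0.3]
opening: 0.0308
grasp_force: 39.7
```

Emit:
{"api": "play_rows", "payload": {
  "increments": [
    [[0,0,0.5],[0,0,0],1],
    [[0,0,1],[0,0,0],1],
    [[0,0,1],[0,0,0],1],
    [[0,0,1],[0,0,0],0.5],
    [[0,0,1],[0,0,0],0.4],
    [[0,0,1],[0,0,0],0.4],
    [[0,0,1],[0,0,0],0.4],
    [[0,0,1],[0,0,0],0.4],
    [[0,0,-10],[0,0,0],0.4],
    [[0,0,-30],[0,0,0],0.4],
    [[0,0,-60],[0,0,0],0.4],
    [[0,0,-78],[0,0,0],0.2],
    [[0,0,-78],[0,0,0],0.2],
    [[0,0,-78],[0,0,0],0]
  ]
}}

```text
time: 22.05
ee_pos: [0.6021, 0.1053, 0.1201]
tcp_rot: [180.0, -0.0, 87.6]
wrist_force: [0.1, 0.2, -0.4]
opening: 0.0805
grasp_force: 0.0
```

Emit:
{"api": "play_rows", "payload": {
  "increments": [
    [[-20,-13,0],[0,0,0],0],
    [[-55,-36,0],[0,0,0],0],
    [[-92,-60,0],[0,0,0],0],
    [[-130,-85,0],[0,0,0],0],
    [[-168,-110,0],[0,0,-2.4],0],
    [[-205,-134,0],[0,0,-2.4],0],
    [[-229,-149,0],[0,0,-2.4],0],
    [[-229,-149,0],[0,0,-2.4],0],
    [[-229,-149,0],[0,0,-2.4],0]
  ]
}}

```text
time: 22.95
ee_pos: [0.4431, -0.1177, 0.119]
tcp_rot: [-179.9, -0.0, 90.0]
wrist_force: [0.2, 0.3, 0.3]
opening: 0.0853
grasp_force: 0.0
```

```bash
python3 - <<'E'
from h import *
o=telemetry.get_obs(); p=o['ee_pos']*1e3; print(p,o['tcp_rot'],go(p[:2],90,(443.6,-117.8)))
im,_=camera('scene'); cv2.imwrite('pics/s6.png',im[170:330,170:490,::-1].repeat(2,0).repeat(2,1))
E
```

```text
[ 443.13767736 -117.70302606  119.00532729] [-1.79948682e+02 -2.43661780e-02  8.99560669e+01] [-0.1, 0.5]
```

View pics/s6.png

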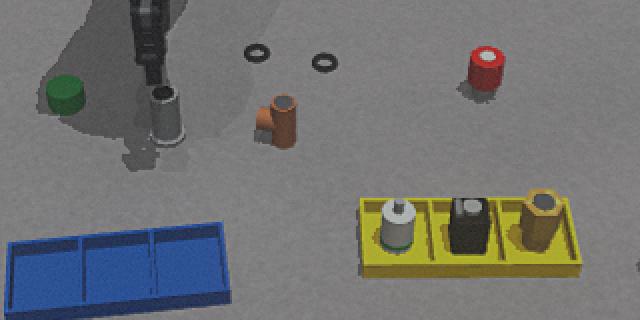

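The yellow tray holds all three parts upright: cartridge (398,225), coil (470,225) and brass (540,220). The sleeve at (166,115) is next.

Emit:
{"api": "play_rows", "payload": {
  "increments": [
    [[0,0.5,15],[0,0,0],0],
    [[0,0.5,35],[0,0,0],0],
    [[0,0.5,55],[0,0,0],0],
    [[0,0.5,68],[0,0,0],0],
    [[0,0.5,74],[0,0,0],0],
    [[0,0.5,76.5],[0,0,0],0],
    [[0,0.5,76.5],[0,0,0],0],
    [[0,0.5,76.5],[0,0,0],0.2],
    [[0,0.5,76.5],[0,0,0],0.35],
    [[0,0.5,76.5],[0,0,0],0.5],
    [[0,0.5,76.5],[0,0,0],0.8],
    [[0,0.5,76.5],[0,0,0],1],
    [[0,0.5,76.5],[0,0,0],1],
    [[0,0.5,76.5],[0,0,0],1],
    [[0,0.5,76.5],[0,0,0],1],
    [[0,0.5,76.5],[0,0,0],1],
    [[0,0.5,76.5],[0,0,0],1],
    [[0,0.5,76.5],[0,0,0],1]
  ]
}}

```text
time: 24.8
ee_pos: [0.4442, -0.1176, 0.0437]
tcp_rot: [180.0, 0.0, 90.0]
wrist_force: [-1.6, -0.1, 5.4]
opening: 0.0291
grasp_force: 39.5
```

Emit:
{"api": "play_rows", "payload": {
  "increments": [
    [[0,0,-10],[0,0,0],1],
    [[0,0,-25],[0,0,0],1],
    [[0,0,-45],[0,0,0],1],
    [[0,0,-65],[0,0,0],1],
    [[0,0,-80],[0,0,0],1],
    [[2,15,-80],[0,0,0],1],
    [[6,45,-80],[0,0,0],1],
    [[12,85,-80],[0,0,-2],1],
    [[18,125,-80],[0,0,-4.6],1],
    [[23,160,-80],[0,0,-4.6],1],
    [[26,184,-80],[0,0,-4.6],1],
    [[26,184,-80],[0,0,-4.6],1],
    [[26,184,-80],[0,0,-4.6],1]
  ]
}}

```text
time: 26.1
ee_pos: [0.6279, -0.0912, 0.1226]
tcp_rot: [-179.9, -0.0, 94.7]
wrist_force: [-0.7, -0.3, -2.3]
opening: 0.0289
grasp_force: 40.2
```

Emit:
{"api": "play_rows", "payload": {
  "increments": [
    [[0,0,15],[0,0,0],1],
    [[0,0,35],[0,0,0],1],
    [[0,0,55],[0,0,0],1],
    [[0,0,68],[0,0,0],1],
    [[0,0,73],[0,0,0],1],
    [[0,0,75],[0,0,0],1],
    [[0,0,76],[0,0,0],1],
    [[0,0,77],[0,0,0],1],
    [[0,0,77.5],[0,0,0],1],
    [[0,0,77.5],[0,0,0],1]
  ]
}}

```text
time: 27.1
ee_pos: [0.6285, -0.0914, 0.0468]
tcp_rot: [179.9, 0.0, 94.6]
wrist_force: [-2.1, 0.1, 4.7]
opening: 0.0291
grasp_force: 40.5
```

Emit:
{"api": "play_rows", "payload": {
  "increments": [
    [[0,0,0],[0,0,0],0.5],
    [[0,0,0],[0,0,0],0.4],
    [[0,0,0],[0,0,0],0.4],
    [[0,0,0],[0,0,0],0.4],
    [[0,0,0],[0,0,0],0.4],
    [[0,0,-10],[0,0,0],0.4],
    [[0,0,-30],[0,0,0],0.4],
    [[0,0,-60],[0,0,0],0.4],
    [[0,0,-74],[0,0,0],0.2],
    [[0,0,-74],[0,0,0],0.2],
    [[0,0,-74],[0,0,0],0]
  ]
}}

```text
time: 28.2
ee_pos: [0.6281, -0.0913, 0.1192]
tcp_rot: [-180.0, -0.0, 94.6]
wrist_force: [-0.3, -0.4, -0.1]
opening: 0.0808
grasp_force: 0.0
```

Emit:
{"api": "play_rows", "payload": {
  "increments": [
    [[15,-10,0],[0,0,0],0],
    [[45,-29,0],[0,0,0],0],
    [[80,-51,0],[0,0,0],0],
    [[115,-73,0],[0,0,0],0],
    [[150,-95,0],[0,0,0],0],
    [[185,-117,0],[0,0,0],0],
    [[220,-140,0],[0,0,0],0],
    [[255,-162,0],[0,0,4.6],0],
    [[290,-184,0],[0,0,4.6],0],
    [[318,-202,0],[0,0,4.6],0],
    [[330,-209.6,0],[0,0,4.6],0],
    [[330,-209.6,0],[0,0,4.6],0],
    [[330,-209.6,0],[0,0,4.6],0]
  ]
}}

```text
time: 29.5
ee_pos: [0.3922, 0.2203, 0.1187]
tcp_rot: [-179.9, 0.1, 90.1]
wrist_force: [-0.4, -0.6, 0.4]
opening: 0.0858
grasp_force: 0.0
```

```bash
python3 - <<'E'
from h import *
o=telemetry.get_obs(); p=o['ee_pos']*1e3; print(p,o['tcp_rot'],go(p[:2],90,(392.6,220.3)))
E
```

```text
[392.17306676 220.30492381 118.72852095] [-1.79931439e+02  5.75983387e-02  9.00937102e+01] [-0.0, 0.4]
```

Emit:
{"api": "play_rows", "payload": {
  "increments": [
    [[0,0.4,15],[0,0,0],0],
    [[0,0.4,35],[0,0,0],0],
    [[0,0.4,55],[0,0,0],0],
    [[0,0.4,70],[0,0,0],0],
    [[0,0.4,76],[0,0,0],0],
    [[0,0.4,79],[0,0,0],0],
    [[0,0.4,79],[0,0,0],0],
    [[0,0.4,79],[0,0,0],0.2],
    [[0,0.4,79],[0,0,0],0.35],
    [[0,0.4,79],[0,0,0],0.5],
    [[0,0.4,79],[0,0,0],0.8],
    [[0,0.4,79],[0,0,0],1],
    [[0,0.4,79],[0,0,0],1],
    [[0,0.4,79],[0,0,0],1],
    [[0,0.4,79],[0,0,0],1],
    [[0,0.4,79],[0,0,0],1],
    [[0,0.4,79],[0,0,0],1],
    [[0,0.4,79],[0,0,0],1]
  ]
}}

```text
time: 31.3
ee_pos: [0.3931, 0.2208, 0.0413]
tcp_rot: [180.0, -0.0, 90.1]
wrist_force: [-2.0, -0.3, 5.5]
opening: 0.0352
grasp_force: 39.8
```

Emit:
{"api": "play_rows", "payload": {
  "increments": [
    [[0,0,-10],[0,0,0],1],
    [[0,0,-25],[0,0,0],1],
    [[0,0,-45],[0,0,0],1],
    [[0,0,-65],[0,0,0],1],
    [[0,0,-80],[0,0,0],1],
    [[-20,13,-85],[0,0,0],1],
    [[-50,32,-85],[0,0,0],1],
    [[-90,57,-85],[0,0,0],1],
    [[-130,83,-85],[0,0,0],1],
    [[-170,108,-85],[0,0,0],1],
    [[-210,134,-85],[0,0,0],1],
    [[-250,159,-85],[0,0,0],1],
    [[-290,185,-85],[0,0,-2],1],
    [[-330,210,-85],[0,0,-4.6],1],
    [[-362,230,-85],[0,0,-4.6],1],
    [[-378,240.5,-85],[0,0,-4.6],1],
    [[-378,240.5,-85],[0,0,-4.6],1],
    [[-378,240.5,-85],[0,0,-4.6],1]
  ]
}}

```text
time: 33.1
ee_pos: [0.6334, -0.1573, 0.1253]
tcp_rot: [-179.9, -0.0, 94.6]
wrist_force: [0.4, 0.4, -0.9]
opening: 0.0346
grasp_force: 40.1
```

```bash
python3 - <<'E'
from h import *
im,_=camera('scene'); cv2.imwrite('pics/s7.png',im[170:340,150:490,::-1].repeat(2,0).repeat(2,1))
E
```

```text
(no output)
```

View pics/s7.png

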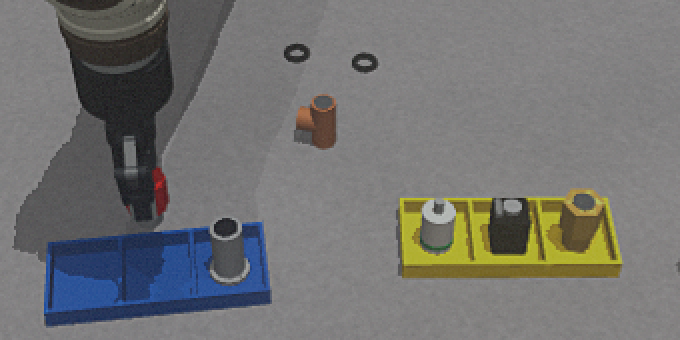

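The sleeve stands in the blue tray's right compartment at (228,250), and the knob is held over the middle one.

Emit:
{"api": "play_rows", "payload": {
  "increments": [
    [[0,0,15],[0,0,0],1],
    [[0,0,35],[0,0,0],1],
    [[0,0,55],[0,0,0],1],
    [[0,0,70],[0,0,0],1],
    [[0,0,78],[0,0,0],1],
    [[0,0,80],[0,0,0],1],
    [[0,0,81],[0,0,0],1],
    [[0,0,82],[0,0,0],1],
    [[0,0,82.5],[0,0,0],1],
    [[0,0,82.5],[0,0,0],1]
  ]
}}

```text
time: 34.15
ee_pos: [0.6342, -0.1573, 0.0444]
tcp_rot: [179.9, 0.0, 94.6]
wrist_force: [-1.5, 0.5, 4.2]
opening: 0.0352
grasp_force: 40.4
```

Emit:
{"api": "play_rows", "payload": {
  "increments": [
    [[0,0,0],[0,0,0],0.5],
    [[0,0,0],[0,0,0],0.4],
    [[0,0,0],[0,0,0],0.4],
    [[0,0,0],[0,0,0],0.4],
    [[0,0,0],[0,0,0],0.4],
    [[0,0,-10],[0,0,0],0.4],
    [[0,0,-30],[0,0,0],0.4],
    [[0,0,-60],[0,0,0],0.4],
    [[0,0,-90],[0,0,0],0.4],
    [[0,0,-120],[0,0,0],0],
    [[0,-40,-150],[0,0,0],0],
    [[0,-80,-160],[0,0,0],0],
    [[0,-120,-160],[0,0,0],0],
    [[0,-150,-160],[0,0,0],0],
    [[0,-150,-160],[0,0,0],0],
    [[0,-150,-160],[0,0,0],0]
  ]
}}

```text
time: 35.75
ee_pos: [0.4842, -0.1695, 0.2045]
tcp_rot: [179.9, 0.0, 94.6]
wrist_force: [0.1, -0.9, 0.3]
opening: 0.0853
grasp_force: 0.0
```

```bash
python3 - <<'E'
from h import *
im,_=camera('scene'); cv2.imwrite('pics/s8.png',im[170:340,150:490,::-1].repeat(2,0).repeat(2,1))
E
```

```text
(no output)
```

View pics/s8.png

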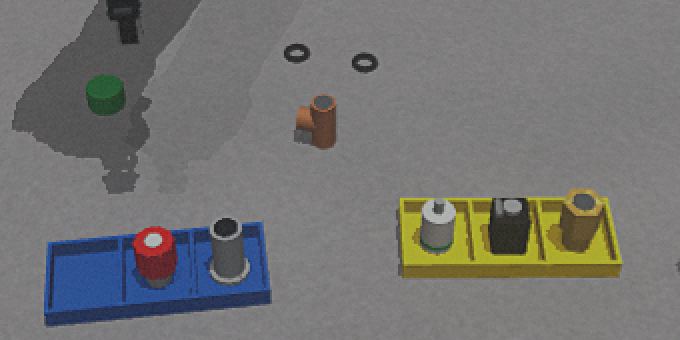

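All five parts stand upright in their own compartments: knob (155,255), sleeve (228,250), cartridge (438,225), coil (510,225) and brass (580,220). The tee and cap look unmoved.

```bash
python3 -c "
from workcell import workorder
print(workorder.job_done())"
```

```text
the job is handed in; nothing more can be done
None
```

The job is handed in: the last camera view shows the brass coupling, black coil and white cartridge upright in the yellow tray, and the steel sleeve and red knob upright in the blue tray, one to a compartment, with the copper tee and green cap left where they stood.

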